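Throw a spring lever into the marked detent notch of a feed selector

TASK

Take the bottle that stands in the way of the steel lever and stand it upright on the bench, well clear of the lever's whole swing. Then press the lever's shoe down to free it, swing it over to the notch marked by the pointed cone on the hood, and let it spring up fully home in that notch; the hidden notch is not exactly under its marker, so feel for it. Leave the solder spool and the flux tin where they are.

Things in the scene. Friction and masses are not known exactly. Their poses are not given: they have to be found in the camera images.
- selector: Fixed feed selector unit: grey gear case on a dark 100 x 100 mm foot plate, with an aluminium arc-shaped hood over its front (radius 74 to 116 mm about the pivot, top 110 mm above the bench, carried by a pillar at each end). Origin on the bench under the lever's upright pivot axis; z up, its front is its -x.
- pivot (a point): Point on the lever's upright pivot axis, 75 mm above the bench, where the level tipping axis crosses it.
- lever_swing (a joint): Swing of the lever about the upright axis, rad, 0 to 1.53, growing clockwise seen from above; at q it points along (-cos(q-0.70), sin(q-0.70)) in the unit's x, y. It starts at 0.01 to 0.09 in a wide parking bay, whose end wall lies between 0.11 and 0.29. Beyond come three notches under the three markers, nominally at 0.62, 0.98 and 1.34. Light friction: it stays where left.
- lever_press (a joint): Tip of the lever about its level axis, rad: 0 = up, sprung fully home (in bay or notch); about 0.1 = riding on the solid land between notches (shoe 15 mm lower, cannot come up); 0.17 = pressed to the stop (shoe 27 mm lower). Above 0.11 it swings freely past everything. Spring: 8 N at the shoe when up, 13 N at the stop. Let up on a land, it can be pushed sideways (a few N) until it snaps up.
- shoe (a point): Centre of the tread of the lever's shoe, its U-shaped open-topped steel end, 160 mm from the pivot axis, 81 mm above the bench when up. The tread is 52 mm wide between two upright cheeks (6 mm thick, 32 mm above the tread) and 42 mm long; closed fingertips fit between the cheeks. The frame's -x points outward along the lever, z up from the tread.
- fin (a point): Top of the lever's index fin (12 mm wide, under the hood), on the lever's centre line 95 mm from the pivot axis. The fin springs up into the notches of a comb hidden under the hood. The comb is worn: all its notches lie together up to 0.09 rad (15 mm at the shoe) to one side or the other of their markers, unknown. A notch leaves the lever 0.035 rad of play either way between steep walls.
- cone_marker: Pointed steel cone, 22 mm across and 28 mm high, on top of the hood 95 mm from the pivot axis: marks the wanted notch. It may stand at any of the three notch places. Origin at the centre of its underside.
- disc_marker_a: Flat steel disc, 22 mm across, 6 mm high, on the hood: marks an unwanted notch. Origin at the centre of its underside.
- disc_marker_b: A second such flat disc on the hood: marks the other unwanted notch.
- bottle: White dispensing bottle with a red spout, in the lever's way between bay and first notch: 140 mm high, body 56 mm across up to 100 mm, neck 24 mm across from 100 to 120 mm, spout 14 mm above; 0.1 to 0.2 kg. Origin at the centre of its underside. Stand it on the bench or white mat (18 mm thick), its axis over 235 mm from the pivot axis; the bare bench round x 0.43, y 0.20 is free.
- spool: Blue solder spool, 64 mm across, 35 mm high, standing on the white mat: a bystander. Origin at the centre of its underside.
- tin: Round flux tin, 54 mm across, 23 mm high, on the bench at the right: a bystander. Origin at the centre of its underside.
There are look-alikes about, which are no part of the job. Of the things that look like the bottle, the larger one is meant.

How it is judged:
By the outcome, as a careful person would: the job done as asked, in the order asked, and still so for the second after the job is handed in, with the robot touching nothing.
It also fails if it takes over 59 s, if anything falls off the work surface, if the arm or the gripper's body presses on something with over 40 N, if the wrist force passes 120 N, or if a joint passes its speed limit or range.

ROBOT

A 6-joint arm with a two-finger parallel gripper is mounted at the origin on a cart in front of the work surface, level with it; the furniture and walls round the work are solid. World frame = base frame: x ahead of the robot, y to its left, z up, the work surface at z = 0. Lengths are in m, angles in rad, forces in N, time in s.
With the tool pointing down it reaches from about 0.3 to 0.775 m from the base axis. Payload 14.6 kg.
Tool frame: the origin (TCP) lies at the very end of the fingers, on their centre line; the grasp point (between the pads) lies 19 mm behind it; z points along the fingers, y is the line along which they close (so a half turn about z gives the same grasp; the last joint's range is limited). The gripper opens to 94 mm and grips with 3 to 60 N. Pads are 16 mm wide; open, the fingers measure 119 mm over their backs; the gripper's body (75 mm by 177 mm) begins 78 mm behind the grasp point.
Start: joints at [-1.395, 0.3, 1.521, -0, 1.321, -0.067], TCP at [0.132, -0.534, 0.205] pointing down, gripper open.
Joint ranges: [-3.03, 3.03], [-0.79, 2.21], [0.23, 2.52], [-1.04, 4.18], [0, 3.07], [-2.55, 2.55]. Speed limits (rad/s): [2.22, 2.22, 2.57, 3.14, 3.14, 3.14].

INTERFACE

Orientations are given as [roll, pitch, yaw] about the fixed x, y, z axes, in that order (R = Rz(yaw) Ry(pitch) Rx(roll)).
In Python, from station import status, vision, order, silhouettes gives the robot as it stands. The module is installed in compiled form; this text tells all that it offers.
- The arm moves only by the shell command python3 -m pendant 'ROWS' [FORCE]. ROWS is JSON, one flat list of numbers, 7 for each row, row after row: the shift along the tool's x, y, z in units of 500 mm (1.0 is 500 mm), then the turn, a rotation vector about the tool's x, y, z in units of 90 degrees (1.0 is 90 degrees), then the opening, from -1 (shut) to 1 (fully open). A call has 1 to 12 rows; each row is the pose to reach, as a shift and turn from the pose commanded when the call began, along the tool's axes at that moment; what a row does not reach only later rows make up. A row lasts 1/10 s, in which the tool goes at most 50 mm and 8.59 degrees, less where a joint would pass 70% of its speed; a pose out of reach is approached as far as the arm can. A call with a number of a shift or a turn outside -1 to 1 is refused whole. A call with a gripper value outside its range is refused whole. The fingers move at their own pace and stop on an object; FORCE is the grip in N (left out, the last holds). Time passes only in rows, so rows that repeat a pose let the fingers close. It gives the time, the measured TCP pose, the force, the opening and the grip force at its end, in the units of the state.
- status.get_obs(): the state, without advancing time (a new reading comes with each control period).
- vision.camera(name): name is "scene" or "top"; returns a dict with "pixels" (400x640x3 uint8, red, green, blue), "K" (3x3 intrinsics, pixels), "R" (3x3) and "t" (3): a world point X has camera coordinates R X + t. Camera axes: x right, y down, z forward; pixel columns grow to the right and rows downward; lengths in m; the calibration is good to about 2 mm. A picture is of the moment at which its call begins. There is no depth.
- order.hand_in(): hands the job in; it is judged then, once.
Trained networks look in a picture, given as the dict that the camera call returned (one of the last four; its "shot" number tells which), for a name from the list of things; names that differ only in an ending like _2 or _b are one class to them, and where a whole thing is asked for, a point or a joint stands for the part that bears it (a point fixed in the world has none). Each returns a list of dicts, best first, with "score" (0 to 1); they miss things now and then, are a little off and sometimes report something else, mostly with a low value. They report only what shows in the picture. A call takes as long as a camera call. They do not tell look-alikes from the thing itself.
- silhouettes(target, picture): "region" (400x640 bool, what is visible of it) and "extent" ([left, top, right, bottom] in pixels, round what is visible of it).
The state is a dict: "time_s": time; "qpos": joint angles; "joint_vel": joint speeds; "tau": joint torques, N m; "ee_pos": TCP position; "eef_rot": TCP orientation; "force": force on the tool from outside, world axes, zero at the start; "moment": the same for the moment, N m; "grip_width": finger opening in m; "grip_force": force on a finger pad.
Only numpy, scipy, OpenCV 4.12 (cv2) and the standard library are available. Lean on these libraries where they do the work, as an engineer would, in place of code of your own. Each camera call takes 0.05 s, during which the arm holds its last target. There are 200 camera calls.

## Working session

There is one attempt and no reset: what is moved stays moved. The work goes in short steps, Python scripts to look and compute and a shell command to move; the robot and the scene stay as the last step left them, time stands still between calls to the robot, and variables do not carry over. Pictures are saved under pics/ and viewed, at most 10 in all, crops included, and the job is handed in when it is done.

```bash
mkdir -p pics; cat > h.py <<'E'
import numpy as np, cv2
from station import status, vision, order, silhouettes
def save(p,name,crop=None,scale=1):
    im=p["pixels"][:,:,::-1]
    if crop: l,t,r,b=crop; im=im[t:b,l:r]
    cv2.imwrite("pics/"+name,cv2.resize(im,None,fx=scale,fy=scale,interpolation=cv2.INTER_CUBIC))
def proj(p,X):
    c=p["R"]@np.asarray(X,float)+np.asarray(p["t"]).ravel(); u=p["K"]@c; return u[:2]/u[2]
def onplane(p,uv,z):
    R=np.asarray(p["R"]);t=np.asarray(p["t"]).ravel()
    d=R.T@np.linalg.solve(p["K"],[uv[0],uv[1],1.0]); c=-R.T@t
    return c+d*(z-c[2])/d[2]
E
python3 - <<'E'
from h import *
s=status.get_obs(); print({k:np.round(v,3).tolist() for k,v in s.items()})
for n in("scene","top"):
    p=vision.camera(n); save(p,n+"0.png"); print(n,"campos",np.round(-p["R"].T@np.ravel(p["t"]),3))
    for t in ["selector","shoe","cone_marker","disc_marker_a","bottle","spool","tin"]:
        for d in silhouettes(t,p):
            ys,xs=np.nonzero(d["region"]); print(t,round(d["score"],2),np.round(d["extent"]).tolist(),len(xs),round(xs.mean(),1),round(ys.mean(),1))
E
```

```text
{'time_s': 0.0, 'qpos': [-1.395, 0.3, 1.522, -0.0, 1.321, -0.067], 'joint_vel': [0.001, -0.001, -0.001, -0.0, -0.001, 0.002], 'tau': [0.002, -53.181, -35.274, 0.071, 0.024, -0.0], 'ee_pos': [0.132, -0.534, 0.205], 'eef_rot': [-3.14, -0.0, 0.243], 'force': [0.14, -0.329, -0.151], 'moment': [-0.072, 0.002, 0.068], 'grip_force': 0.0, 'grip_width': 0.094}
scene campos [-0.367  0.487  1.016]
selector 0.7 [299.0, 157.0, 366.0, 201.0] 1793 332.4 180.7
shoe 0.53 [333.0, 166.0, 375.0, 205.0] 210 355.4 188.5
cone_marker 0.55 [312.0, 169.0, 316.0, 179.0] 42 311.7 173.0
disc_marker_a 0.54 [329.0, 174.0, 339.0, 182.0] 37 333.2 178.4
disc_marker_a 0.36 [319.0, 175.0, 327.0, 180.0] 22 321.7 177.5
bottle 0.69 [318.0, 233.0, 334.0, 262.0] 410 326.6 249.3
bottle 0.6 [327.0, 192.0, 349.0, 228.0] 586 337.1 211.2
spool 0.64 [198.0, 210.0, 222.0, 234.0] 482 209.4 220.9
top campos [0.386 0.056 0.952]
selector 0.84 [323.0, 145.0, 397.0, 245.0] 3899 363.8 192.0
shoe 0.77 [363.0, 169.0, 397.0, 246.0] 768 377.6 222.1
cone_marker 0.52 [329.0, 178.0, 337.0, 185.0] 50 333.6 182.2
cone_marker 0.25 [339.0, 193.0, 346.0, 200.0] 47 341.8 194.6
disc_marker_a 0.55 [340.0, 190.0, 349.0, 201.0] 70 341.9 194.2
disc_marker_a 0.53 [352.0, 201.0, 360.0, 207.0] 62 354.0 203.3
bottle 0.66 [294.0, 269.0, 316.0, 285.0] 251 302.2 276.0
bottle 0.64 [330.0, 222.0, 352.0, 247.0] 507 340.5 233.8
spool 0.75 [195.0, 155.0, 224.0, 185.0] 650 209.3 168.8
tin 0.65 [430.0, 203.0, 454.0, 226.0] 377 438.9 212.6
tin 0.33 [366.0, 171.0, 397.0, 247.0] 785 377.8 222.7
```

```bash
python3 - <<'E'
from h import *
a=cv2.imread("pics/top0.png")[100:300,170:490]; b=cv2.imread("pics/scene0.png")[120:300,160:480]
cv2.imwrite("pics/top_c.png",cv2.resize(a,None,fx=2.5,fy=2.5,interpolation=cv2.INTER_CUBIC))
cv2.imwrite("pics/scene_c.png",cv2.resize(b,None,fx=2.5,fy=2.5,interpolation=cv2.INTER_CUBIC))
p=vision.camera("top")
print("cone",onplane(p,(333,182),.12),"discs",onplane(p,(343.5,195),.116),onplane(p,(355.5,204.),.116))
print("bottle big", onplane(p,(341,234.5),.07), "small",onplane(p,(305,277),.05))
print("spool",onplane(p,(209,169),.04),"tin",onplane(p,(441,214),.02))
print("lever mask",onplane(p,(384,241),.09))
print("sel",onplane(p,(363,190),.1))
E
```

```text
cone [0.57232197 0.01890911 0.12      ] discs [ 0.54327668 -0.00547129  0.116     ] [ 0.52288719 -0.03286013  0.116     ]
bottle big [ 0.45678468 -0.003234    0.07      ] small [0.35645253 0.08048024 0.05      ]
spool [0.61837128 0.32551074 0.04      ] tin [ 0.51619513 -0.26034607  0.02      ]
lever mask [ 0.44148491 -0.10146247  0.09      ]
sel [ 0.55886381 -0.05215964  0.1       ]
```

View pics/top_c.png

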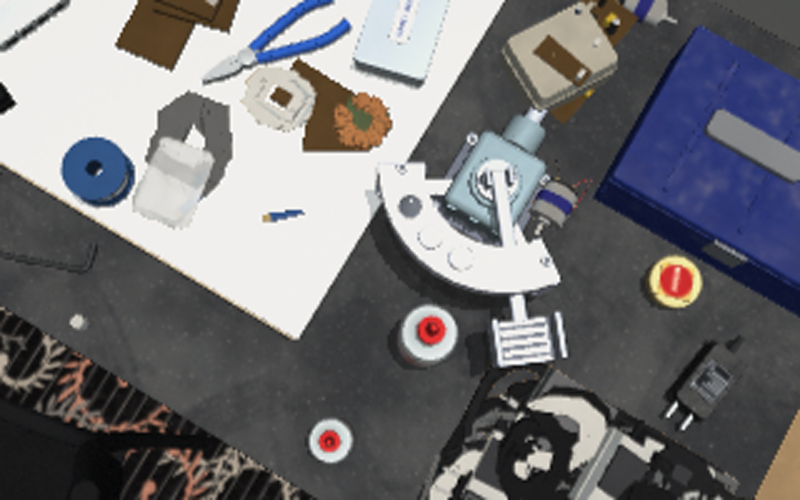

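View pics/scene_c.png

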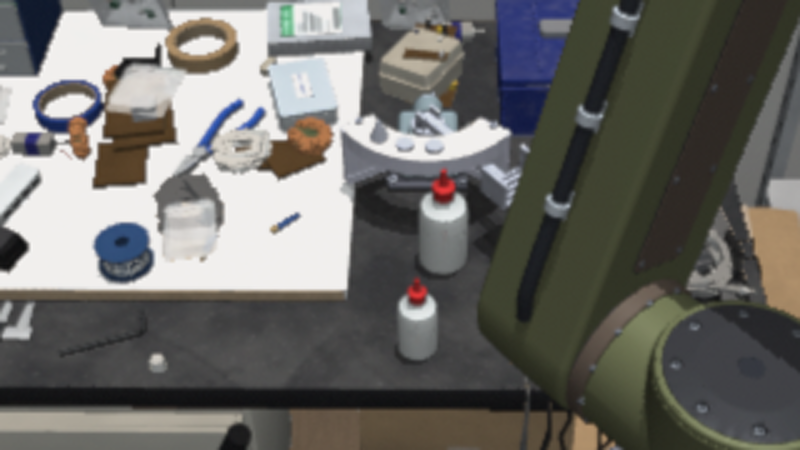

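Top crop: the cone is the dark dome at about (410,206), full image (334,182). It is the farthest marker, so q≈1.34. The discs are at (342,195) and (354,203), and the shoe is at about (380,236).
Bottle candidates: the one beside the lever at top (341,233) / scene (337,211), and one near the bench edge at top (302,276) / scene (327,249). The first is larger and in the lever's way, so it should be the one meant. I'll confirm with a crop and fit the selector pose.

```bash
python3 - <<'E'
from h import *
from scipy.optimize import least_squares
p=vision.camera("top"); s=vision.camera("scene")
a=cv2.resize(p["pixels"][160:290,290:400,::-1],None,fx=4.5,fy=4.5,interpolation=cv2.INTER_CUBIC)
b=cv2.resize(s["pixels"][165:270,305:365,::-1],None,fx=5,fy=5,interpolation=cv2.INTER_CUBIC)
H=max(a.shape[0],b.shape[0]); pad=lambda i:np.pad(i,((0,H-i.shape[0]),(0,0),(0,0)))
cv2.imwrite("pics/confirm.png",np.hstack([pad(a),pad(b)]))
def pt(v,r,q,z):
    l=np.array([-r*np.cos(q-.7),r*np.sin(q-.7)]);c,n=np.cos(v[2]),np.sin(v[2])
    return [v[0]+c*l[0]-n*l[1],v[1]+n*l[0]+c*l[1],z]
obs=[(p,1.34,.12,(334,182.3)),(p,.98,.116,(341.8,195)),(p,.62,.116,(354,203.2)),(s,1.34,.12,(312,174)),(s,.98,.116,(321.7,177.7)),(s,.62,.116,(333.2,178.4))]
f=lambda v:np.concatenate([proj(X,pt(v,.095,q,z))-uv for X,q,z,uv in obs])
r=least_squares(f,[.6,-.06,.3],loss="soft_l1"); print(r.x,np.round(r.fun,1))
v=r.x
print("shoe q=.05",pt(v,.16,.05,.081), proj(p,pt(v,.16,.05,.081)), "pivot px",proj(p,[v[0],v[1],.12]))
for q in(.62,.98,1.25,1.34,1.43): print(q,np.round(pt(v,.16,q,.081),3))
# big bottle from both views: circle axis
for P in(p,s):
    d=[x for x in silhouettes("bottle",P)]
    for x in d: 
        e=x["extent"]; print(np.round(e),x["score"])
def bp(x,P,h,R): # predicted extent
    pts=[proj(P,[x[0]+rr*np.cos(t),x[1]+rr*np.sin(t),z]) for rr,z in((R,0),(R,h*100/140),(R/4,h)) for t in np.linspace(0,6.28,24)]
    pts=np.array(pts); return np.r_[pts.min(0),pts.max(0)]
eb=[max([x["extent"] for x in silhouettes("bottle",P)],key=lambda e:e[3]-e[1]+0*e[0]) if P is s else min([x["extent"] for x in silhouettes("bottle",P)],key=lambda e:e[1]) for P in(p,s)]
g=least_squares(lambda x:np.r_[bp(x,p,.14,.028)-eb[0],bp(x,s,.14,.028)-eb[1]],[.456,0],loss="soft_l1");print("bottle",g.x,np.round(g.fun,1))
E
```

```text
[ 0.60878592 -0.07056326 -0.51536761] [ 0.1  0.5  0.5  0.4  0.5  0.9 -1.6 -1.2 -0.9 -0.5 -0.6 -0.4]
shoe q=.05 [np.float64(0.45023380130196977), np.float64(-0.09203942402240174), 0.081] [379.23358675 237.43539219] pivot px [371.9550611  167.13922068]
0.62 [ 0.464 -0.003  0.081]
0.98 [0.497 0.044 0.081]
1.25 [0.531 0.069 0.081]
1.34 [0.544 0.076 0.081]
1.43 [0.558 0.081 0.081]
[330. 221. 350. 246.] 0.9
[291. 267. 316. 288.] 0.83
[327. 188. 348. 228.] 0.93
[317. 233. 333. 264.] 0.93
bottle [ 0.45726747 -0.00649501] [-0.  -0.2  5.6  1.4 -0.6 -1.8 -1.6  2.1]
```

View pics/confirm.png

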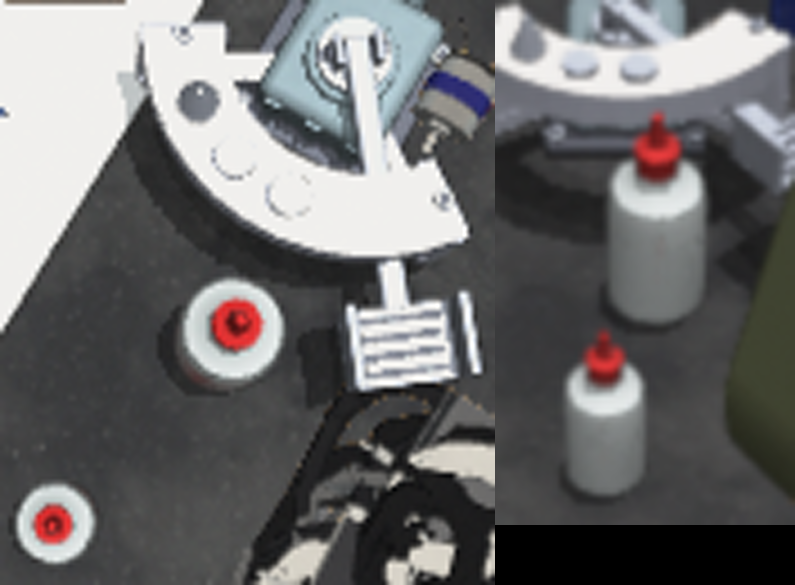

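Confirmed: the larger bottle is the one at top (342,232), next to the shoe. The smaller look-alike is at (302,276). I'll check the black-and-white object near (382,272) before moving.

View pics/top0.png

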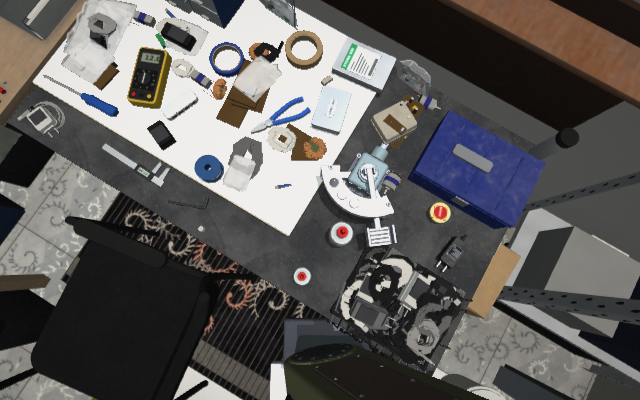

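```bash
python3 - <<'E'
from h import *
p=vision.camera("top")
print("tip",onplane(p,(342.4,231.5),.14),"shoulder",onplane(p,(341.4,233.2),.1))
print("shoe",onplane(p,(380.4,236.7),.081)); print("free spot px",proj(p,[.43,.2,0]))
for uv in [(330,285),(262,200)]: print(onplane(p,uv,0))
E
```

```text
tip [ 0.45774782 -0.00155435  0.14      ] shoulder [ 0.45736073 -0.00211904  0.1       ]
shoe [ 0.45198853 -0.09479826  0.081     ]
free spot px [258.83555809 246.21235234]
[0.33587555 0.01904144 0.        ]
[0.54869297 0.19650973 0.        ]
```

The full view shows free bench at about (259,246), and a pile of machine parts to the right of the shoe at about (400,300), so I'll travel high and then come down over the bottle.

```bash
python3 -m pendant '[0,0,-0.19,0,0,-0.1,1, 0,0,-0.19,0,0,-0.2,1, 0.7,-0.69,-0.19,0,0,-1,1, 0.7,-0.69,-0.19,0,0,-1,1, 0.7,-0.69,-0.19,0,0,-1,1, 0.7,-0.69,-0.19,0,0,-1,1, 0.7,-0.69,-0.19,0,0,-1,1, 0.7,-0.69,-0.19,0,0,-1,1, 0.7,-0.69,-0.19,0,0,-1,1, 0.7,-0.69,-0.19,0,0,-1,1, 0.7,-0.69,-0.19,0,0,-1,1, 0.7,-0.69,-0.19,0,0,-1,1]' 20
cat >> h.py <<'E'
from scipy.spatial.transform import Rotation as Ro
def go(xyz,yaw):
    s=status.get_obs(); R0=Ro.from_euler("xyz",s["eef_rot"]); R1=Ro.from_euler("xyz",[np.pi,0,yaw])
    print("t",round(s["time_s"],2),"at",np.round(s["ee_pos"],4),"rpy",np.round(s["eef_rot"],3),"F",np.round(s["force"],1),"shift",np.round(R0.inv().apply(np.array(xyz)-s["ee_pos"])/.5,3),"turn",np.round((R0.inv()*R1).as_rotvec()/(np.pi/2),3))
E
python3 -c "
from h import *
go([.4575,-.002,.25],2.147)"
```

```text
time_s: 2.4
ee_pos: [0.3897, -0.1125, 0.3008]
eef_rot: [3.141, 0.0, 1.817]
force: [-0.5, -0.8, -0.8]
grip_width: 0.0942
grip_force: 0.0
t 2.4 at [ 0.3897 -0.1125  0.3008] rpy [3.141 0.    1.817] F [-0.5 -0.8 -0.8] shift [0.181 0.185 0.102] turn [ 0.    0.   -0.21]
```

```bash
python3 -m pendant '[0.181,0.185,0,0,0,-0.21,1, 0.181,0.185,0,0,0,-0.21,1, 0.181,0.185,0,0,0,-0.21,1, 0.181,0.185,0.1,0,0,-0.21,1, 0.181,0.185,0.2,0,0,-0.21,1, 0.181,0.185,0.25,0,0,-0.21,1, 0.181,0.185,0.25,0,0,-0.21,1]'
python3 -c "
from h import *
p=vision.camera('top'); save(p,'hover.png',(280,180,420,290),4)
go([.4575,-.002,.06],2.147)"
```

```text
time_s: 3.1
ee_pos: [0.4555, -0.0045, 0.1727]
eef_rot: [-3.137, -0.003, 2.144]
force: [-0.0, -0.3, 0.8]
grip_width: 0.0939
grip_force: 0.0
t 3.15 at [ 0.4567 -0.0047  0.1752] rpy [-3.140e+00 -1.000e-03  2.144e+00] F [ 0.2 -0.3  0.2] shift [0.003 0.005 0.23 ] turn [-0.001 -0.001 -0.002]
```

View pics/hover.png

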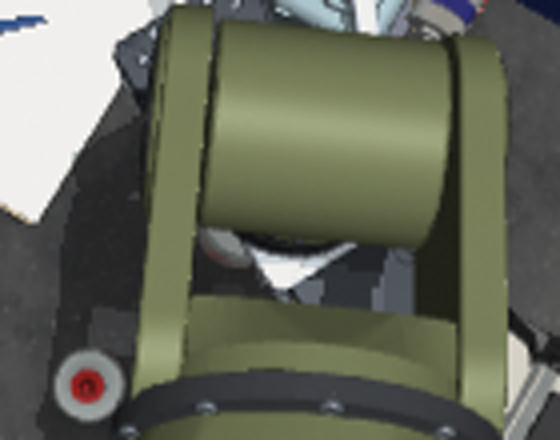

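The arm hides the bottle in this view, and the measured pose is on target, so I'll go down and grip.

```bash
python3 -m pendant '[0.003,0.005,0.06,0,0,0,1, 0.003,0.005,0.12,0,0,0,1, 0.003,0.005,0.18,0,0,0,1, 0.003,0.005,0.23,0,0,0,1, 0.003,0.005,0.23,0,0,0,1, 0.003,0.005,0.23,0,0,0,-1, 0.003,0.005,0.23,0,0,0,-1, 0.003,0.005,0.23,0,0,0,-1, 0.003,0.005,0.23,0,0,0,-1, 0.003,0.005,0.23,0,0,0,-1, 0.003,0.005,0.23,0,0,0,-1]' 20
```

```text
time_s: 4.25
ee_pos: [0.4585, -0.0022, 0.0608]
eef_rot: [3.141, 0.0, 2.143]
force: [-1.9, -0.7, 3.5]
grip_width: 0.0544
grip_force: 20.0
```

```bash
python3 -m pendant '[0,0,-0.06,0,0,0,-1, 0,0,-0.14,0,0,0,-1, 0,0,-0.22,0,0,0,-1, 0,0,-0.28,0,0,0,-1, 0,0,-0.28,0,0,0,-1]'
python3 -c "
from h import *
go([.43,.2,.2],2.143)"
```

```text
time_s: 4.75
ee_pos: [0.4597, -0.0022, 0.2041]
eef_rot: [3.137, 0.004, 2.143]
force: [-0.4, 0.0, -2.3]
grip_width: 0.0539
grip_force: 20.0
t 4.75 at [ 0.4597 -0.0022  0.2041] rpy [3.137 0.004 2.143] F [-0.4  0.  -2.3] shift [0.372 0.169 0.008] turn [0.003 0.002 0.   ]
```

```bash
python3 -m pendant '[0.09,0.04,0,0,0,0,-1, 0.18,0.08,0,0,0,0,-1, 0.27,0.12,0,0,0,0,-1, 0.35,0.16,0,0,0,0,-1, 0.372,0.169,0,0,0,0,-1, 0.372,0.169,0.08,0,0,0,-1, 0.372,0.169,0.16,0,0,0,-1, 0.372,0.169,0.23,0,0,0,-1, 0.372,0.169,0.26,0,0,0,-1, 0.372,0.169,0.26,0,0,0,-1]'
python3 -c "
from h import *
go([.43,.2,.06],2.143)"
```

```text
time_s: 5.75
ee_pos: [0.427, 0.199, 0.0677]
eef_rot: [-3.136, -0.001, 2.143]
force: [0.1, -0.1, -0.8]
grip_width: 0.0543
grip_force: 20.0
t 5.75 at [0.427  0.199  0.0677] rpy [-3.136e+00 -1.000e-03  2.143e+00] F [ 0.1 -0.1 -0.8] shift [-0.002  0.006  0.015] turn [-0.003 -0.001  0.   ]
```

```bash
python3 -m pendant '[0,0,0.004,0,0,0,-1, 0,0,0.008,0,0,0,-1, 0,0,0.012,0,0,0,-1, 0,0,0.014,0,0,0,-1, 0,0,0.014,0,0,0,-1]'
```

```text
time_s: 6.25
ee_pos: [0.4286, 0.2, 0.0636]
eef_rot: [3.141, 0.0, 2.144]
force: [-0.1, 0.5, -1.5]
grip_width: 0.0542
grip_force: 20.0
```

```bash
python3 -m pendant '[0,0,0.002,0,0,0,-1, 0,0,0.004,0,0,0,-1, 0,0,0.006,0,0,0,-1, 0,0,0.006,0,0,0,-1, 0,0,0.006,0,0,0,-1]'
```

```text
time_s: 6.75
ee_pos: [0.4286, 0.2001, 0.0608]
eef_rot: [3.141, -0.0, 2.143]
force: [-2.1, -0.5, 5.1]
grip_width: 0.0543
grip_force: 20.0
```

```bash
python3 -m pendant '[0,0,0,0,0,0,0.3, 0,0,0,0,0,0,0.8, 0,0,0,0,0,0,1, 0,0,0,0,0,0,1, 0,0,0,0,0,0,1, 0,0,-0.08,0,0,0,1, 0,0,-0.16,0,0,0,1, 0,0,-0.26,0,0,0,1, 0,0,-0.36,0,0,0,1, 0,0,-0.36,0,0,0,1]'
python3 - <<'E'
from h import *
v=np.array([.6088,-.0706,-.5154])
go([.452,-.095,.24],.6)
s=vision.camera("scene"); p=vision.camera("top")
for P in (s,p):
    for d in silhouettes("bottle",P): print(d["score"],d["extent"])
print(proj(s,[.4286,.2,.07]),proj(p,[.4286,.2,.07]))
save(s,"placed.png",(160,120,480,300),2.5)
E
```

```text
time_s: 7.75
ee_pos: [0.4304, 0.2007, 0.2467]
eef_rot: [3.132, 0.002, 2.144]
force: [-0.6, -0.3, -0.7]
grip_width: 0.0939
grip_force: 0.0
t 7.75 at [0.4304 0.2007 0.2467] rpy [3.132e+00 2.000e-03 2.144e+00] F [-0.6 -0.3 -0.7] shift [-0.52  -0.284  0.012] turn [ 0.006 -0.004  0.983]
0.86 [265.9, 222.0, 292.4, 262.3]
0.58 [316.0, 231.2, 336.8, 263.4]
0.84 [292.8, 267.1, 313.0, 285.5]
0.57 [250.3, 231.1, 273.3, 256.6]
[275.00144156 239.87408126] [254.33645136 245.36676555]
```

View pics/placed.png

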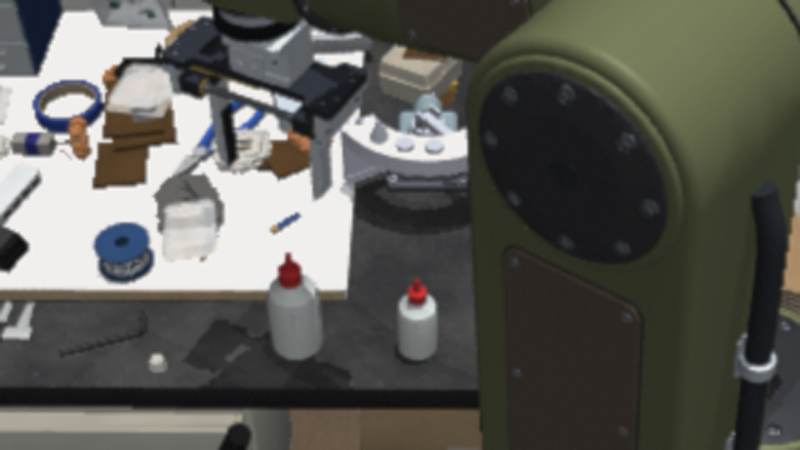

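The bottle stands upright at crop (295,320), full scene image (278,248). Now to the lever: close the fingers and move over the shoe.

```bash
python3 -c "
from h import *
go([.452,-.094,.24],3.28)"
```

```text
t 7.95 at [0.4281 0.1998 0.239 ] rpy [-3.139 -0.     2.143] F [-0.7  0.1 -0.9] shift [-0.52  -0.278 -0.002] turn [-0.001 -0.001 -0.724]
```

```bash
python3 -m pendant '[-0.52,-0.278,0,0,0,-0.724,-1, -0.52,-0.278,0,0,0,-0.724,-1, -0.52,-0.278,0,0,0,-0.724,-1, -0.52,-0.278,0,0,0,-0.724,-1, -0.52,-0.278,0,0,0,-0.724,-1, -0.52,-0.278,0,0,0,-0.724,-1, -0.52,-0.278,0,0,0,-0.724,-1, -0.52,-0.278,0,0,0,-0.724,-1, -0.52,-0.278,0,0,0,-0.724,-1, -0.52,-0.278,0,0,0,-0.724,-1, -0.52,-0.278,0,0,0,-0.724,-1]' 20
python3 -c "
from h import *
go([.452,-.094,.1],3.28)
s=vision.camera('scene');p=vision.camera('top'); save(s,'shoe_s.png',(290,130,450,250),5)
for P in (s,p): print([(d['score'],d['extent']) for d in silhouettes('shoe',P)],proj(P,[.452,-.094,.081]))
print(status.get_obs()['grip_width'])"
```

```text
time_s: 9.05
ee_pos: [0.4524, -0.0937, 0.2394]
eef_rot: [3.141, -0.002, -3.005]
force: [-0.2, -0.2, -0.2]
grip_width: 0.0095
grip_force: 0.0
t 9.05 at [ 0.4524 -0.0937  0.2394] rpy [ 3.141e+00 -2.000e-03 -3.005e+00] F [-0.2 -0.2 -0.2] shift [ 0.    -0.001  0.279] turn [ 0.    -0.001 -0.001]
[] [363.98583673 193.9021228 ]
[(0.66, [366.4, 168.7, 379.0, 234.0]), (0.34, [324.5, 143.6, 389.9, 236.6])] [380.05981855 236.69056754]
0.0005953428971072526
```

View pics/shoe_s.png

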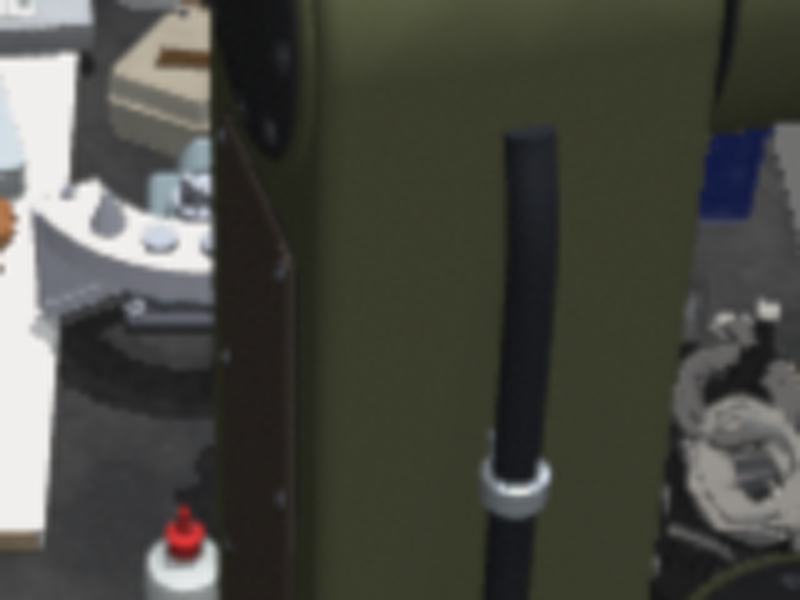

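The arm hides the shoe here, so I'll descend by feel.

```bash
python3 -m pendant '[0,0,0.08,0,0,0,-1, 0,0,0.16,0,0,0,-1, 0,0,0.22,0,0,0,-1, 0,0,0.25,0,0,0,-1, 0,0,0.27,0,0,0,-1, 0,0,0.29,0,0,0,-1, 0,0,0.30,0,0,0,-1, 0,0,0.30,0,0,0,-1]'
```

```text
time_s: 10.05
ee_pos: [0.4526, -0.0938, 0.0903]
eef_rot: [3.141, -0.0, -3.003]
force: [0.1, -0.9, -0.2]
grip_width: 0.0002
grip_force: 0.0
```

```bash
python3 -m pendant '[0,0,0.01,0,0,0,-1, 0,0,0.02,0,0,0,-1, 0,0,0.03,0,0,0,-1, 0,0,0.03,0,0,0,-1]'; python3 -m pendant '[0,0,0.01,0,0,0,-1, 0,0,0.02,0,0,0,-1, 0,0,0.03,0,0,0,-1, 0,0,0.03,0,0,0,-1]'
```

```text
time_s: 10.45
ee_pos: [0.4529, -0.094, 0.0754]
eef_rot: [-3.141, 0.001, -3.003]
force: [-1.6, 0.8, 7.6]
grip_width: 0.0006
grip_force: 3.5
time_s: 10.85
ee_pos: [0.4535, -0.094, 0.0608]
eef_rot: [-3.141, 0.002, -3.003]
force: [-0.6, 1.1, 9.5]
grip_width: 0.0003
grip_force: 4.8
```

```bash
cat >> h.py <<'E'
PV=np.array([.6088,-.0706])
def arc(q0s,z,r=.158):
    s=status.get_obs(); R0=Ro.from_euler("xyz",s["eef_rot"]); out=[]
    d=s["ee_pos"][:2]-PV; print("t",s["time_s"],"tool q",round(.7+np.pi-.5154-np.arctan2(d[1],d[0])%(2*np.pi),3),"r",np.hypot(*d),"z",s["ee_pos"][2],"F",np.round(s["force"],1))
    for q in q0s:
        a=np.pi-(q-.7)-.5154; X=np.r_[PV+r*np.array([np.cos(a),np.sin(a)]),z]
        w=(R0.inv()*Ro.from_euler("xyz",[np.pi,0,a])).as_rotvec()/(np.pi/2)
        sh=R0.inv().apply(X-s["ee_pos"])/.5
        print(round(q,3),np.round(np.r_[sh,w],3).tolist())
E
python3 -c "
from h import *
arc([.04,.13,.23,.33,.43,.53,.62],.0575)"
```

```text
t 10.85 tool q 0.035 r 0.15709765707184545 z 0.06077874708741136 F [-0.6  1.1  9.5]
0.04 [0.002, 0.002, 0.007, -0.0, 0.001, -0.004]
0.13 [0.001, 0.03, 0.007, -0.0, 0.001, 0.054]
0.23 [-0.004, 0.061, 0.007, -0.0, 0.001, 0.117]
0.33 [-0.011, 0.092, 0.007, -0.0, 0.001, 0.181]
0.43 [-0.021, 0.122, 0.007, -0.0, 0.001, 0.245]
0.53 [-0.035, 0.151, 0.007, -0.0, 0.001, 0.308]
0.62 [-0.049, 0.175, 0.007, -0.0, 0.001, 0.366]
```

```bash
python3 -m pendant '[0,0,0.007,0,0,0,-1, 0,0.03,0.007,0,0,0.054,-1, -0.004,0.061,0.007,0,0,0.117,-1, -0.011,0.092,0.007,0,0,0.181,-1, -0.021,0.122,0.007,0,0,0.245,-1, -0.035,0.151,0.007,0,0,0.308,-1, -0.049,0.175,0.007,0,0,0.366,-1, -0.049,0.175,0.007,0,0,0.366,-1]'
python3 -c "
from h import *
arc([.7,.8,.9,1.,1.1,1.15,1.2],.0575)"
```

```text
time_s: 11.65
ee_pos: [0.4669, -0.0029, 0.0582]
eef_rot: [3.14, 0.004, 2.704]
force: [3.1, -2.1, 11.0]
grip_width: 0.0007
grip_force: 4.9
t 11.65 tool q 0.63 r 0.1572523691137421 z 0.05820330951097716 F [ 3.1 -2.1 11. ]
0.7 [0.001, 0.022, 0.001, 0.001, 0.003, 0.049]
0.8 [-0.003, 0.054, 0.002, 0.001, 0.003, 0.113]
0.9 [-0.011, 0.084, 0.002, 0.001, 0.003, 0.177]
1.0 [-0.021, 0.114, 0.002, 0.002, 0.003, 0.24]
1.1 [-0.034, 0.143, 0.002, 0.002, 0.003, 0.304]
1.15 [-0.041, 0.157, 0.002, 0.002, 0.003, 0.336]
1.2 [-0.05, 0.17, 0.002, 0.002, 0.002, 0.368]
```

Good: the spring still pushes at 11 N, so the lever is following under the fingers.

```bash
python3 -m pendant '[0,0.022,0.001,0,0,0.049,-1, -0.003,0.054,0.001,0,0,0.113,-1, -0.011,0.084,0.001,0,0,0.177,-1, -0.021,0.114,0.001,0,0,0.24,-1, -0.034,0.143,0.001,0,0,0.304,-1, -0.041,0.157,0.001,0,0,0.336,-1, -0.05,0.17,0.001,0,0,0.368,-1, -0.05,0.17,0.001,0,0,0.368,-1]'
python3 -c "
from h import *
arc([1.2],.0575)"
```

```text
time_s: 12.45
ee_pos: [0.5245, 0.0635, 0.0572]
eef_rot: [3.139, 0.001, 2.126]
force: [-0.8, 1.8, 9.4]
grip_width: 0.0006
grip_force: 5.1
t 12.45 tool q 1.194 r 0.15836817263519554 z 0.05723431177320177 F [-0.8  1.8  9.4]
1.2 [-0.001, 0.002, -0.001, 0.001, 0.0, 0.0]
```

```bash
python3 -m pendant '[0,0,-0.006,0,0,0,-1, 0,0,-0.012,0,0,0,-1, 0,0,-0.012,0,0,0,-1]'; python3 -m pendant '[0,0,-0.006,0,0,0,-1, 0,0,-0.012,0,0,0,-1, 0,0,-0.014,0,0,0,-1, 0,0,-0.014,0,0,0,-1]'
python3 -c "
from h import *
arc([1.2],.0575)
s=vision.camera('scene');p=vision.camera('top')
for P in (s,p): print([(d['score'],d['extent']) for d in silhouettes('shoe',P)],proj(P,[.524,.063,.066]))
a=s['pixels'][140:240,270:390,::-1];b=p['pixels'][140:240,290:410,::-1]
cv2.imwrite('pics/land.png',cv2.resize(np.hstack([a,b]),None,fx=3.3,fy=3.3,interpolation=cv2.INTER_CUBIC))"
```

```text
time_s: 12.75
ee_pos: [0.5237, 0.0633, 0.0633]
eef_rot: [3.14, -0.0, 2.128]
force: [-2.1, 4.7, 8.9]
grip_width: 0.0008
grip_force: 4.4
time_s: 13.15
ee_pos: [0.5233, 0.0626, 0.0694]
eef_rot: [3.142, 0.0, 2.128]
force: [-0.6, 1.1, 0.1]
grip_width: 0.0005
grip_force: 0.0
t 13.15 tool q 1.185 r 0.15829852994660215 z 0.0694479921150995 F [-0.6  1.1  0.1]
1.2 [-0.001, 0.005, 0.024, 0.0, 0.0, 0.001]
[(0.7, [292.2, 189.7, 309.8, 208.5])] [304.21018957 201.42730972]
[] [313.46284047 206.27979961]
```

View pics/land.png

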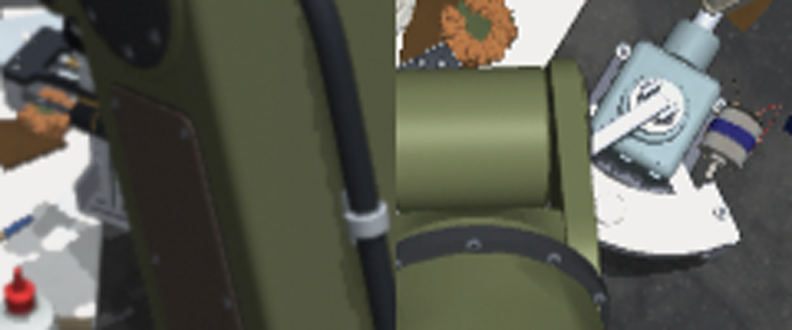

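On the land: the vertical force drops to zero by z≈0.069. The picture shows the lever arm still pointing at the tool, with the shoe hidden behind the arm. Now I'll push sideways and feel for the notch.

```bash
python3 -m pendant '[0,0.006,-0.003,0,0,0.013,-1, 0,0.012,-0.003,0,0,0.025,-1, 0,0.012,-0.003,0,0,0.025,-1]'; python3 -m pendant '[0,0.006,0,0,0,0.013,-1, 0,0.012,0,0,0,0.025,-1, 0,0.012,0,0,0,0.025,-1]'
python3 -c "
from h import *
arc([1.3],.0715)"
```

```text
time_s: 13.65
ee_pos: [0.5287, 0.0661, 0.071]
eef_rot: [3.141, 0.0, 2.088]
force: [-0.6, 0.3, -0.2]
grip_width: 0.0005
grip_force: 0.0
time_s: 13.95
ee_pos: [0.5339, 0.069, 0.0709]
eef_rot: [3.141, 0.0, 2.048]
force: [0.3, -0.6, -0.2]
grip_width: 0.0004
grip_force: 0.0
t 13.95 tool q 1.263 r 0.15842435924246873 z 0.07091498647929496 F [ 0.3 -0.6 -0.2]
1.3 [-0.001, 0.012, -0.001, 0.0, 0.0, 0.014]
```

```bash
python3 -m pendant '[0,0.006,0,0,0,0.013,-1, 0,0.012,0,0,0,0.025,-1, 0,0.012,0,0,0,0.025,-1]'; python3 -m pendant '[0,0.006,0,0,0,0.013,-1, 0,0.01,0,0,0,0.02,-1, 0,0.01,0,0,0,0.02,-1]'
python3 -c "
from h import *
arc([1.36],.0715)"
```

```text
time_s: 14.25
ee_pos: [0.539, 0.0718, 0.0708]
eef_rot: [-3.141, -0.0, 2.009]
force: [-0.7, -0.1, -1.4]
grip_width: 0.0006
grip_force: 0.6
time_s: 14.55
ee_pos: [0.5435, 0.0739, 0.0708]
eef_rot: [-3.141, -0.0, 1.978]
force: [-2.5, 0.8, -0.4]
grip_width: 0.0007
grip_force: 1.0
t 14.55 tool q 1.331 r 0.1585459467172845 z 0.07082270613102457 F [-2.5  0.8 -0.4]
1.36 [-0.001, 0.009, -0.001, -0.0, -0.0, 0.007]
```

Contact with the cheek at tool q≈1.33, about 2.6 N sideways. Continuing in small steps.

```bash
python3 -m pendant '[0,0.004,0,0,0,0.01,-1, 0,0.008,0,0,0,0.016,-1, 0,0.008,0,0,0,0.016,-1]'; python3 -m pendant '[0,0.004,0,0,0,0.01,-1, 0,0.007,0,0,0,0.014,-1, 0,0.007,0,0,0,0.014,-1]'
python3 -c "
from h import *
arc([1.40],.0715)"
```

```text
time_s: 14.85
ee_pos: [0.5473, 0.0755, 0.0709]
eef_rot: [3.141, -0.0, 1.953]
force: [-2.6, 1.0, 0.1]
grip_width: 0.0006
grip_force: 1.0
time_s: 15.15
ee_pos: [0.5506, 0.0767, 0.071]
eef_rot: [3.141, 0.0, 1.931]
force: [-2.7, 1.0, 0.1]
grip_width: 0.0005
grip_force: 1.1
t 15.15 tool q 1.379 r 0.15840352596409663 z 0.07101320581444952 F [-2.7  1.   0.1]
1.4 [-0.001, 0.007, -0.001, 0.0, 0.0, 0.003]
```

```bash
python3 -m pendant '[0,0.004,0,0,0,0.008,-1, 0,0.007,0,0,0,0.014,-1, 0,0.007,0,0,0,0.014,-1]'; python3 -m pendant '[0,0.004,0,0,0,0.008,-1, 0,0.007,0,0,0,0.014,-1, 0,0.007,0,0,0,0.014,-1]'
python3 -c "
from h import *
arc([1.44],.0715)"
```

```text
time_s: 15.45
ee_pos: [0.5541, 0.0779, 0.0711]
eef_rot: [3.141, 0.0, 1.909]
force: [-1.7, 0.7, 0.7]
grip_width: 0.0005
grip_force: 0.8
time_s: 15.75
ee_pos: [0.5575, 0.079, 0.0711]
eef_rot: [3.141, 0.0, 1.887]
force: [-1.3, -0.7, -0.1]
grip_width: 0.0004
grip_force: 0.4
t 15.75 tool q 1.425 r 0.15818355682557272 z 0.07107331382550783 F [-1.3 -0.7 -0.1]
1.44 [-0.0, 0.005, -0.001, 0.001, 0.0, 0.0]
```

```bash
python3 -m pendant '[0,0.004,0,0,0,0.008,-1, 0,0.007,0,0,0,0.014,-1, 0,0.007,0,0,0,0.014,-1]'; python3 -m pendant '[0,0.004,0,0,0,0.008,-1, 0,0.007,0,0,0,0.014,-1, 0,0.007,0,0,0,0.014,-1]'
python3 -c "
from h import *
arc([1.49],.0715)"
```

```text
time_s: 16.05
ee_pos: [0.5613, 0.0803, 0.0716]
eef_rot: [3.139, 0.0, 1.865]
force: [1.5, 1.3, 7.4]
grip_width: 0.0004
grip_force: 3.3
time_s: 16.35
ee_pos: [0.5648, 0.0814, 0.072]
eef_rot: [3.138, 0.0, 1.843]
force: [0.6, 1.2, 7.4]
grip_width: 0.0006
grip_force: 3.9
t 16.35 tool q 1.474 r 0.15823865194982883 z 0.07198165332259907 F [0.6 1.2 7.4]
1.49 [-0.0, 0.005, 0.001, 0.002, 0.0, 0.004]
```

It snapped up: 7.4 N now pushes up on the fingers. I'll raise slowly and check where the contact ends, which should be about 0.081 if the lever is fully home.

```bash
python3 -m pendant '[0,-0.003,-0.004,0,0,0,-1, 0,-0.005,-0.01,0,0,0,-1, 0,-0.005,-0.013,0,0,0,-1, 0,-0.005,-0.013,0,0,0,-1]'; python3 -m pendant '[0,0,-0.003,0,0,0,-1, 0,0,-0.005,0,0,0,-1, 0,0,-0.005,0,0,0,-1]';  python3 -m pendant '[0,0,-0.003,0,0,0,-1, 0,0,-0.006,0,0,0,-1, 0,0,-0.006,0,0,0,-1]'
```

```text
time_s: 16.75
ee_pos: [0.5623, 0.0806, 0.0786]
eef_rot: [3.139, 0.0, 1.843]
force: [0.7, -1.2, 6.7]
grip_width: 0.0002
grip_force: 3.2
time_s: 17.05
ee_pos: [0.5617, 0.0805, 0.0802]
eef_rot: [3.14, 0.0, 1.843]
force: [1.2, 0.1, 3.3]
grip_width: 0.0005
grip_force: 1.4
time_s: 17.35
ee_pos: [0.5611, 0.0805, 0.0829]
eef_rot: [-3.141, -0.0, 1.843]
force: [-0.3, -0.6, 0.7]
grip_width: 0.0004
grip_force: 0.0
```

```bash
python3 -m pendant '[0,0,-0.06,0,0,0,-1, 0,0,-0.14,0,0,0,-1, 0,0,-0.24,0,0,0,-1, 0,0,-0.34,0,0,0,-1, 0,0,-0.34,0,0,0,-1]'; python3 -m pendant '[-0.52,-0.58,-0.06,0,0,0,-1, -0.52,-0.58,-0.06,0,0,0,-1, -0.52,-0.58,-0.06,0,0,0,-1, -0.52,-0.58,-0.06,0,0,0,-1, -0.52,-0.58,-0.06,0,0,0,-1, -0.52,-0.58,-0.06,0,0,0,-1, -0.52,-0.58,-0.06,0,0,0,-1, -0.52,-0.58,-0.06,0,0,0,-1, -0.52,-0.58,-0.06,0,0,0,-1, -0.52,-0.58,-0.06,0,0,0,-1]'
python3 -c "
from h import *
s=vision.camera('scene');p=vision.camera('top')
for P in (s,p):
  for n in('shoe','bottle','spool','tin'): print(n,[(d['score'],d['extent']) for d in silhouettes(n,P)])
a=s['pixels'][130:270,250:390,::-1];b=p['pixels'][140:280,240:400,::-1]
cv2.imwrite('pics/final.png',cv2.resize(np.hstack([a,b]),None,fx=2.6,fy=2.6,interpolation=cv2.INTER_CUBIC))"
```

```text
time_s: 17.85
ee_pos: [0.563, 0.0806, 0.2599]
eef_rot: [3.131, 0.002, 1.843]
force: [0.6, -0.3, -0.8]
grip_width: 0.0007
grip_force: 0.0
time_s: 18.85
ee_pos: [0.3516, -0.2483, 0.2825]
eef_rot: [-3.141, -0.0, 1.841]
force: [-0.2, -0.0, 0.9]
grip_width: 0.0002
grip_force: 0.0
shoe [(0.76, [284.9, 167.0, 332.1, 205.4])]
bottle [(0.9, [316.9, 233.5, 335.2, 263.7]), (0.85, [266.5, 225.1, 293.6, 263.1])]
spool [(0.57, [200.3, 208.1, 222.7, 232.2])]
tin []
shoe [(0.82, [295.4, 171.2, 370.2, 211.7])]
bottle [(0.65, [243.9, 231.2, 269.1, 259.7]), (0.56, [292.3, 269.0, 312.5, 283.6])]
spool [(0.95, [195.6, 156.8, 225.7, 182.6])]
tin [(0.56, [427.0, 201.4, 451.5, 225.7])]
```

View pics/final.png

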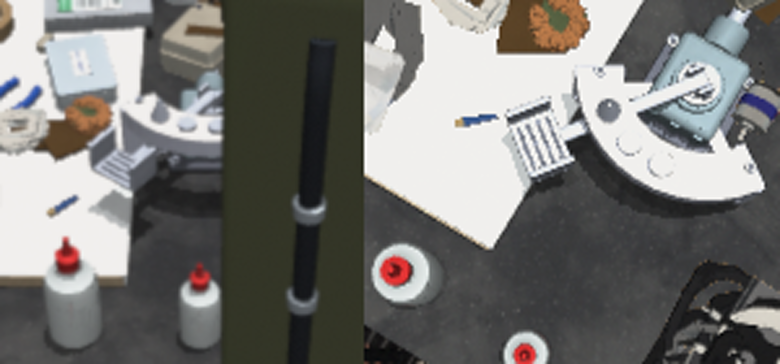

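Final view: the lever lies under the cone at crop (608,110), with the shoe at about (540,145). The bottle stands upright at (398,272), and the spool and tin are where they were. One quick angle check, then I'll hand in.

```bash
python3 -c "
from h import *
p=vision.camera('top'); X=onplane(p,(307.7,195.8),.081); d=X[:2]-PV
print('q',.7+np.pi-.5154-np.arctan2(d[1],d[0]),'r',np.hypot(*d))
print(order.hand_in())"
```

```text
q 1.3564621282812863 r 0.16011609049312395
the job is handed in; nothing more can be done
None
```

The job is handed in: the bottle stands upright on the bench near (0.43, 0.20), the lever has sprung up home in the cone's notch (q about 1.36, shoe about 81 mm up), the spool and tin were not touched, and it took about 19 s.

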